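# Stock the till insert with coin rolls

## Task

Stock the till insert for the day: lay each of the four coin rolls down in the cup whose grey grooved cradle is made for its kind - the two short stout rolls in the two short wide grooves, the thin roll in the narrow groove, the long roll in the long groove. Each must lie bedded flat at the bottom of its groove, between the end walls, one to a cup; set the rolls down rather than dropping them, for the paper bursts, and leave the bell and the jam jar standing where they are.

Things in the scene. Friction and masses are not known exactly. Their poses are not given: they have to be found in the camera images.
- roll_short_1: One of the two alike short, stout rolls: a paper-wrapped roll of coins with bare metal ends, a solid cylinder of diameter 26 and length 55, about 212 g, lying on the table; 20 fine facets keep it from rolling away by itself. Origin: middle of its axis; x axis along the roll. Sizes in mm.
- roll_short_2: The other of the two alike short, stout rolls: a paper-wrapped roll of coins with bare metal ends, a solid cylinder of diameter 26 and length 55, about 212 g, lying on the table; 20 fine facets keep it from rolling away by itself. Origin: middle of its axis; x axis along the roll. Sizes in mm.
- roll_thin: The thin roll, of middle length: a paper-wrapped roll of coins with bare metal ends, a solid cylinder of diameter 20 and length 77, about 164 g, lying on the table; 20 fine facets keep it from rolling away by itself. Origin: middle of its axis; x axis along the roll. Sizes in mm.
- roll_long: The long roll: a paper-wrapped roll of coins with bare metal ends, a solid cylinder of diameter 24 and length 95, about 312 g, lying on the table; 20 fine facets keep it from rolling away by itself. Origin: middle of its axis; x axis along the roll. Sizes in mm.
- cup_short_1: Cup (grey cradle on black base) with short wide groove (two alike), fixed in till insert: 130 (x) x 60 (y) mm; V groove along x: 67 long, 40 wide, bottom line 16 above underside, 35 deg flanks up to lips at 30, end walls 34 high, 5 thick. Finger gap across its middle: 36 long, down to 10. Origin: centre of underside, 4 over table; bedded roll's axis lies 31.9 above it. Cups 64 apart, any order.
- cup_short_2: Cup (grey cradle on black base) with short wide groove (two alike), fixed in till insert: 130 (x) x 60 (y) mm; V groove along x: 67 long, 40 wide, bottom line 16 above underside, 35 deg flanks up to lips at 30, end walls 34 high, 5 thick. Finger gap across its middle: 36 long, down to 10. Origin: centre of underside, 4 over table; bedded roll's axis lies 31.9 above it. Cups 64 apart, any order.
- cup_thin: Cup (grey cradle on black base) with the narrow groove, fixed in till insert: 130 (x) x 60 (y) mm; V groove along x: 89 long, 30 wide, bottom line 19.5 above underside, 35 deg flanks up to lips at 30, end walls 34 high, 5 thick. Finger gap across its middle: 36 long, down to 10. Origin: centre of underside, 4 over table; bedded roll's axis lies 31.7 above it. Cups 64 apart, any order.
- cup_long: Cup (grey cradle on black base) with the long groove, fixed in till insert: 130 (x) x 60 (y) mm; V groove along x: 107 long, 36 wide, bottom line 17.4 above underside, 35 deg flanks up to lips at 30, end walls 34 high, 5 thick. Finger gap across its middle: 36 long, down to 10. Origin: centre of underside, 4 over table; bedded roll's axis lies 32.0 above it. Cups 64 apart, any order.
- bell: Silver counter bell on a black foot, diameter 76, 56 high, standing loose among the rolls, not to be moved. Origin: centre of its underside, z up. Sizes in mm.
- jam_jar: Glass jam jar with a green lid, diameter 62, 86 high, standing loose behind the bell, not to be moved. Origin: centre of its underside, z up. Sizes in mm.

How it is judged:
At the end, for the whole second after the job is handed in: Each roll lies at rest, released, in a cup of its own kind, one to a cup: its middle within 9 mm of the cup's middle along the groove and 4 mm across it, its axis within 3 mm of the bedded height given with the cup and within 0.12 rad of the groove's direction ((((x of roll_short_1 in the frame of cup_short_1 between -0.009 and 0.009 m and y of roll_short_1 in the frame of cup_short_1 between -0.004 and 0.004 m and z of roll_short_1 in the frame of cup_short_1 between 0.0289 and 0.0349 m and angle between the x axis of roll_short_1 and the x axis of cup_short_1, either way round below 0.12 rad) and (x of roll_short_2 in the frame of cup_short_2 between -0.009 and 0.009 m and y of roll_short_2 in the frame of cup_short_2 between -0.004 and 0.004 m and z of roll_short_2 in the frame of cup_short_2 between 0.0289 and 0.0349 m and angle between the x axis of roll_short_2 and the x axis of cup_short_2, either way round below 0.12 rad)) or ((x of roll_short_1 in the frame of cup_short_2 between -0.009 and 0.009 m and y of roll_short_1 in the frame of cup_short_2 between -0.004 and 0.004 m and z of roll_short_1 in the frame of cup_short_2 between 0.0289 and 0.0349 m and angle between the x axis of roll_short_1 and the x axis of cup_short_2, either way round below 0.12 rad) and (x of roll_short_2 in the frame of cup_short_1 between -0.009 and 0.009 m and y of roll_short_2 in the frame of cup_short_1 between -0.004 and 0.004 m and z of roll_short_2 in the frame of cup_short_1 between 0.0289 and 0.0349 m and angle between the x axis of roll_short_2 and the x axis of cup_short_1, either way round below 0.12 rad))) and x of roll_thin in the frame of cup_thin between -0.009 and 0.009 m and y of roll_thin in the frame of cup_thin between -0.004 and 0.004 m and z of roll_thin in the frame of cup_thin between 0.0287 and 0.0347 m and angle between the x axis of roll_thin and the x axis of cup_thin, either way round below 0.12 rad and x of roll_long in the frame of cup_long between -0.009 and 0.009 m and y of roll_long in the frame of cup_long between -0.004 and 0.004 m and z of roll_long in the frame of cup_long between 0.029 and 0.035 m and angle between the x axis of roll_long and the x axis of cup_long, either way round below 0.12 rad and linear speed of each of roll_short_1, roll_short_2, roll_thin, roll_long below 0.02 m/s and contact force between the fingers and roll_short_1 below 0.1 N and contact force between the fingers and roll_short_2 below 0.1 N and contact force between the fingers and roll_thin below 0.1 N and contact force between the fingers and roll_long below 0.1 N); the robot touches nothing.
It fails at once if the bell is pushed from its place (more than 15 mm) or tipped over (distance of bell from where it was at the start of the episode above 0.015 m or angle between bell's own z axis and vertical above 0.3 rad).
It fails at once if the jam jar is pushed from its place (more than 15 mm) or tipped over (distance of jam_jar from where it was at the start of the episode above 0.015 m or angle between jam_jar's own z axis and vertical above 0.3 rad).
It fails at once if a coin roll is dropped: falls freely faster than 0.8 m/s (from more than about 3 cm), which would burst the paper ((linear speed of roll_short_1 above 0.8 m/s and contact force between the fingers and roll_short_1 below 0.01 N) or (linear speed of roll_short_2 above 0.8 m/s and contact force between the fingers and roll_short_2 below 0.01 N) or (linear speed of roll_thin above 0.8 m/s and contact force between the fingers and roll_thin below 0.01 N) or (linear speed of roll_long above 0.8 m/s and contact force between the fingers and roll_long below 0.01 N)).
It also fails if it takes over 109 s, if anything falls off the work surface, if the arm or the gripper's body presses on something with over 40 N, if the wrist force passes 120 N, or if a joint passes its speed limit or range.

## Robot

A 6-joint arm with a two-finger parallel gripper is mounted at the origin on a cart in front of the work surface, level with it; the furniture and walls round the work are solid. World frame = base frame: x ahead of the robot, y to its left, z up, the work surface at z = 0. Lengths are in m, angles in rad, forces in N, time in s.
With the tool pointing down it reaches from about 0.375 to 0.925 m from the base axis. Payload 5.7 kg.
Tool frame: the origin (TCP) lies midway between the tips of the shut fingers; the grasp point (between the pads) lies 19 mm behind it (manip.grip_point_offset is the distance from the TCP to the grasp point, in m); z points along the fingers, y is the direction in which the jaws open and shut (so a half turn about z gives the same grasp; the last joint's range is limited). The gripper opens to 88 mm and grips with 3 to 60 N. Pads are 20 mm wide; open, the fingers measure 115 mm over their backs; the gripper's body (75 mm by 178 mm) begins 61 mm behind the grasp point.
Start: joints at [-1.257, 0.359, 1.51, -0, 1.272, -0.115], TCP at [0.249, -0.546, 0.223] pointing down, gripper open.
Joint ranges: [-2.97, 2.97], [-1.01, 2.36], [0.21, 2.38], [-0.96, 4.11], [0.2, 2.71], [-2.98, 2.98]. Speed limits (rad/s): [2.39, 2.39, 3.14, 3.14, 3.14, 3.14].

## Interface

Orientations are given as a 3x3 rotation matrix whose columns are the frame's x, y, z axes.
In Python, from plant import manip gives the robot as it stands. The module is installed in compiled form; this text tells all that it offers.
- The arm moves only by the tool step_arm, never from a script. Its argument "steps" is text: rows parted by semicolons, each of 7 numbers parted by spaces: the turn, a rotation vector about the tool's x, y, z in degrees, then the shift along the tool's x, y, z in mm, then the opening, from 0 (shut) to 1 (fully open). In form: rx ry rz dx dy dz hand; .... A call has 1 to 10 rows; each row is the pose to reach, as a shift and turn from the pose commanded when the call began, along the tool's axes at that moment; what a row does not reach only later rows make up. A row lasts 1/10 s, in which the tool goes at most 50 mm and 8.59 degrees, less where a joint would pass 70% of its speed; a pose out of reach is approached as far as the arm can. A call with a gripper value outside its range is refused whole. The fingers move at their own pace and stop on an object; "squeeze" is the grip in N (left out, the last holds). Time passes only in rows, so rows that repeat a pose let the fingers close. It gives the time, the measured TCP pose, the force and the opening at its end, in the units of the state.
- manip.get_state(): the state, without advancing time (a new reading comes with each control period).
- manip.grab_frame(name): name is "side" or "top" or "wrist"; returns a dict with "image" (384x512x3 uint8, blue, green, red), "camera_matrix" (3x3 intrinsics, pixels), "R" (3x3) and "t" (3): a world point X has camera coordinates R X + t; the wrist camera has in their place "T_tool_cam" (4x4, takes a point from camera to tool coordinates, whose origin is the TCP and whose axes are the flange's). Camera axes: x right, y down, z forward; pixel columns grow to the right and rows downward; lengths in m; the calibration is good to about 2 mm. The wrist camera is an equidistant fisheye: a pixel r from the principal point sees the ray r / f radians off the axis. A picture is of the moment at which its call begins: read the wrist's pose just before it. There is no depth.
- manip.hand_in(): hands the job in, once; it reports no verdict.
The state is a dict: "t": time; "qpos": joint angles; "qvel": joint speeds; "joint_torque": joint torques, N m; "position": TCP position; "orientation": TCP orientation; "ft_force": force on the tool from outside, world axes, zero at the start; "torque": the same for the moment, N m; "grip_width": finger opening in m.
Only numpy, scipy, OpenCV 4.12 (cv2) and the standard library are available. Lean on these libraries where they do the work, as an engineer would, in place of code of your own. Each camera call takes 0.05 s, during which the arm holds its last target. There are 200 camera calls.

## Working session

There is one attempt and no reset: what is moved stays moved. The work goes in short steps, Python scripts to look and compute and a tool call to move; the robot and the scene stay as the last step left them, time stands still between calls to the robot, and variables do not carry over. Pictures are saved under pics/ and viewed, about 12 in all and at most 16, crops included, and the job is handed in when it is done.

Besides the shell and the picture viewer there is one more tool, called by a JSON object that holds its "api" and its "payload", one argument or row to a line. step_arm: Moves the arm, as the interface text tells. Its arguments: {"type":"object","properties":{"steps":{"type":"string"},"squeeze":{"type":"number"}},"required":["steps"]}

```bash
mkdir -p pics; python3 - <<'E'
from plant import manip
import cv2,numpy as np,pickle
s=manip.get_state();print(s)
d={}
for n in("side","top","wrist"):
    f=manip.grab_frame(n);d[n]=f;cv2.imwrite(f"pics/{n}0.png",f["image"])
    print(n,{k:np.round(v,4).tolist() for k,v in f.items() if k!="image"})
pickle.dump(d,open("f0.pkl","wb"))
cv2.imwrite("pics/top0b.png",cv2.resize(d["top"]["image"],(800,600),interpolation=cv2.INTER_CUBIC))
E
```

```text
{'t': 0.0, 'qpos': array([-1.25706879e+00,  3.59512341e-01,  1.51143434e+00, -1.77159764e-05,
        1.27250489e+00, -1.15055968e-01]), 'qvel': array([-0.00035958, -0.00025473,  0.00183359, -0.00010342, -0.0011416 ,
        0.00053318]), 'joint_torque': array([ 6.86185103e-04, -5.15363073e+01, -2.70723546e+01,  6.79811742e-02,
        3.52192449e-02, -1.49368325e-04]), 'position': array([ 0.24925289, -0.54500906,  0.22180451]), 'orientation': array([[ 9.09470083e-01,  4.15768950e-01, -5.89781840e-04],
       [ 4.15769322e-01, -9.09468396e-01,  1.76296054e-03],
       [ 1.96596308e-04, -1.84857306e-03, -9.99998272e-01]]), 'ft_force': array([ 0.00924656, -0.29848352,  0.04743732]), 'torque': array([ 0.04760191,  0.02971832, -0.00893392]), 'grip_width': 0.08771186241124534}
side {'camera_matrix': [[423.7167, 0.0, 263.5923], [0.0, 423.7167, 190.6409], [0.0, 0.0, 1.0]], 'R': [[0.9999, -0.0144, 0.009], [-0.0025, -0.6486, -0.7612], [0.0168, 0.761, -0.6485]], 't': [-0.5512, 0.0129, 1.0789]}
top {'camera_matrix': [[386.0137, 0.0, 253.4774], [0.0, 386.0137, 191.7879], [0.0, 0.0, 1.0]], 'R': [[-0.0664, -0.9978, -0.0023], [-0.971, 0.0651, -0.23], [0.2296, -0.013, -0.9732]], 't': [0.0267, 0.5462, 0.9999]}
wrist {'camera_matrix': [[297.3186, 0.0, 256.3767], [0.0, 297.3186, 193.2597], [0.0, 0.0, 1.0]], 'T_tool_cam': [[-0.0005, -0.9686, -0.2484, 0.0678], [1.0, -0.0003, -0.0005, -0.0001], [0.0004, -0.2484, 0.9686, -0.1627], [0.0, 0.0, 0.0, 1.0]]}
```

View pics/top0b.png

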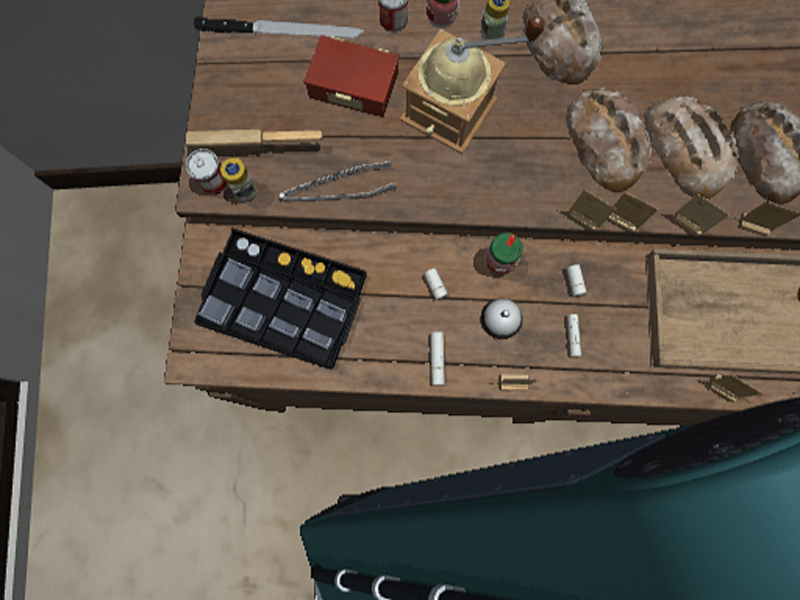

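View pics/side0.png

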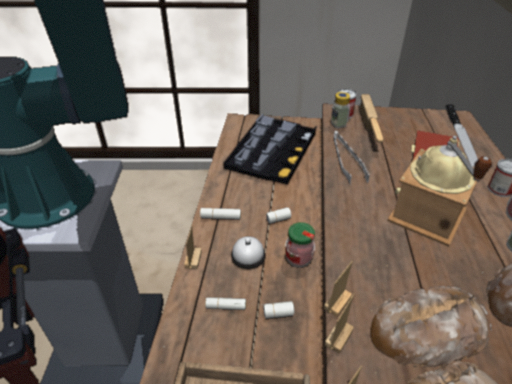

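The top view shows the till at about (280,300) and the rolls at about (435,283), (437,358), (575,280) and (573,335), with the bell at (502,318) and the jar at (505,252). Next I enlarge these areas.

```bash
python3 - <<'E'
import cv2,pickle
d=pickle.load(open("f0.pkl","rb"))["top"]["image"]
a=d[140:240,115:245];cv2.imwrite("pics/till.png",cv2.resize(a,None,fx=6,fy=6,interpolation=cv2.INTER_CUBIC))
a=d[145:255,262:387];cv2.imwrite("pics/rolls.png",cv2.resize(a,None,fx=5,fy=5,interpolation=cv2.INTER_CUBIC))
E
```

```text
(no output)
```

View pics/till.png

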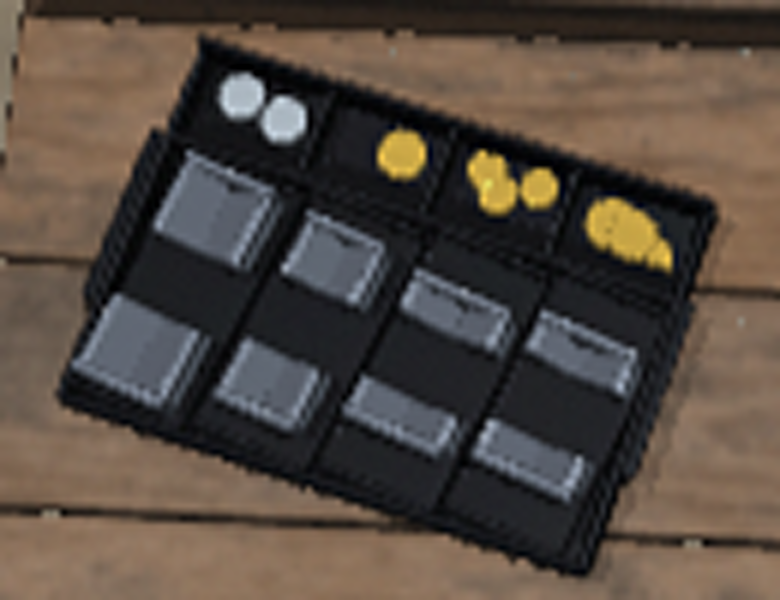

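View pics/rolls.png

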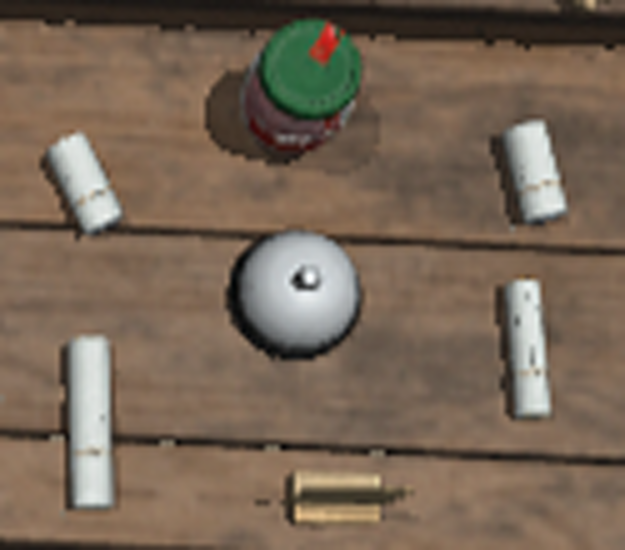

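Cups from the left are long, thin, short, short. The rolls are short at upper left, long at lower left, short at upper right and thin at lower right.

```bash
cat >h.py <<'E'
import numpy as np,cv2,pickle
from scipy.spatial.transform import Rotation as Ro
def ray(f,px,pose=None):
    """world origin, direction of a pixel"""
    K=f["camera_matrix"];x=(px[0]-K[0,2])/K[0,0];y=(px[1]-K[1,2])/K[1,1]
    if "R" in f: return -f["R"].T@f["t"], f["R"].T@np.array([x,y,1])
    r=np.hypot(x,y)+1e-12;d=np.array([x/r*np.sin(r),y/r*np.sin(r),np.cos(r)])
    T=f["T_tool_cam"];P,O=pose
    return O@T[:3,3]+P, O@(T[:3,:3]@d)
def at(f,px,z,pose=None):
    o,d=ray(f,px,pose);return o+d*(z-o[2])/d[2]
def project(f,X,pose):
    T=f["T_tool_cam"];P,O=pose;c=T[:3,:3].T@(O.T@(np.array(X)-P)-T[:3,3]);K=f["camera_matrix"]
    r=np.hypot(c[0],c[1]);th=np.arctan2(r,c[2]);return np.array([K[0,2]+K[0,0]*th*c[0]/r,K[1,2]+K[1,1]*th*c[1]/r])
def rel(pos,yaw=None):
    """turn and shift (deg, mm, tool axes) to a tool-down pose; yaw = world angle of tool y (jaw) axis, mod 180"""
    from plant import manip
    s=manip.get_state();O=s["orientation"];P=s["position"]
    out=O.T@(np.array(pos)-P)*1000
    cur=np.arctan2(O[1,1],O[0,1]);y=cur if yaw is None else yaw
    dy=(y-cur+np.pi/2)%np.pi-np.pi/2
    best=[]
    for k in(dy,dy-np.pi*np.sign(dy)):
        a=cur+k;Y=np.array([np.cos(a),np.sin(a),0]);Z=np.array([0,0,-1.]);Rt=np.c_[np.cross(Y,Z),Y,Z]
        best.append(np.round(Ro.from_matrix(O.T@Rt).as_rotvec(degrees=True),1))
    print("t",round(s["t"],2),"q6",round(s["qpos"][5],2),"rot",*best,"shift",np.round(out,1),"dist",round(np.linalg.norm(out)))
def look(name):
    from plant import manip
    s=manip.get_state();f=manip.grab_frame("wrist");pickle.dump((f,(s["position"],s["orientation"])),open(name+".pkl","wb"))
    cv2.imwrite(f"pics/{name}.png",cv2.resize(f["image"],(800,600),interpolation=cv2.INTER_CUBIC))
E
python3 - <<'E'
from h import *
f=pickle.load(open("f0.pkl","rb"))["top"]
np.set_printoptions(precision=4,suppress=True)
for n,a,b,z in[("shA",(65,143),(100,224),.013),("long",(88,338),(92,507),.012),("shB",(525,125),(545,218),.013),("thin",(522,283),(533,414),.01)]:
    A,B=[at(f,(262+p[0]/5,145+p[1]/5),z) for p in(a,b)]
    print(n,(A+B)/2,"len",np.linalg.norm(A-B),"ang",np.degrees(np.arctan2(*(A-B)[1::-1])))
for n,p in[("bell",(305,278)),("jar",(310,68))]: print(n,at(f,(262+p[0]/5,145+p[1]/5),.056 if n=="bell" else .086))
for n,a,b in[("long",(232,172),(118,382)),("thin",(349,228),(255,412)),("s1",(460,291),(397,435)),("s2",(587,336),(524,480))]:
    A,B=[at(f,(115+p[0]/6,140+p[1]/6),.038) for p in(a,b)]
    print(n,(A+B)/2,"len",np.linalg.norm(A-B),"ang",np.degrees(np.arctan2(*(A-B)[1::-1])))
rel((.52,-.10,.25),0)
E
```

```text
shA [ 0.5841 -0.085   0.013 ] len 0.05252307459172393 ang 18.13712589843407
long [ 0.4451 -0.078   0.012 ] len 0.0959903046897146 ang -3.360189600245543
shB [ 0.5737 -0.3484  0.013 ] len 0.05659896092750392 ang 4.094448499525242
thin [ 0.4709 -0.3309  0.01  ] len 0.07584486712033175 ang -2.9501234282357247
bell [ 0.5108 -0.1996  0.056 ]
jar [ 0.6221 -0.2092  0.086 ]
long [0.5904 0.2978 0.038 ] len 0.11269243545126018 ang -28.592286049135367
thin [0.5654 0.2383 0.038 ] len 0.09726460930697589 ang -27.81688339992544
s1 [0.5406 0.1795 0.038 ] len 0.07393302095981151 ang -25.027290417959197
s2 [0.5152 0.121  0.038 ] len 0.07361819950336668 ang -25.74652136643385
t 0.15 q6 -0.12 rot [ -0.1  -0.1 -65.4] [ -0.1   0.1 114.6] shift [ 431.3 -292.4  -27.5] dist 522
```

```bash
python3 -c "
from h import *
rel((.53,-.34,.2),-np.pi/2)"
```

```text
t 0.15 q6 -0.12 rot [-0.1  0.  24.6] [-0.000e+00 -1.000e-01 -1.554e+02] shift [340.6 -69.9  22.2] dist 348
```

{"api": "step_arm", "payload": {
  "steps": "0 0 8 48 -10 3 1;0 0 16 96 -20 6 1;0 0 24.6 145 -30 10 1;0 0 24.6 194 -40 13 1;0 0 24.6 243 -50 16 1;0 0 24.6 292 -60 19 1;0 0 24.6 340 -70 22 1;0 0 24.6 340 -70 22 1;0 0 24.6 340 -70 22 1"
}}

```text
t: 1.05
position: [0.5301, -0.3394, 0.2]
orientation: [[1.0, 0.002, -0.001], [0.002, -1.0, 0.0], [-0.001, -0.0, -1.0]]
ft_force: [-1.2, 0.1, -0.0]
grip_width: 0.0875
```

```bash
python3 -c "
from h import *
look('w1')"
```

```text
(no output)
```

View pics/w1.png

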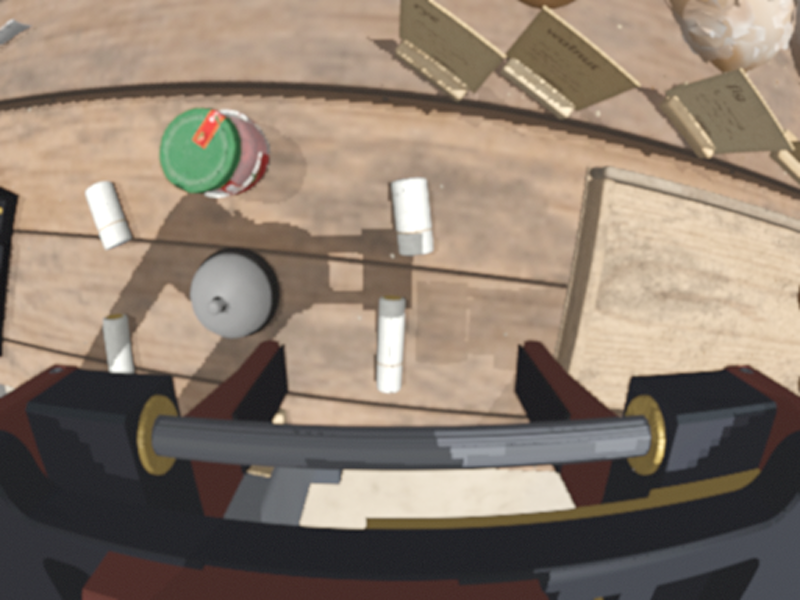

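The wrist view shows the short roll at (410,180)-(416,252) and the thin roll at (392,300)-(389,390).

```bash
python3 - <<'E'
from h import *
f,p=pickle.load(open("w1.pkl","rb"))
np.set_printoptions(precision=4,suppress=True)
for n,a,b,z in[("shB",(410,179),(417,253),.013),("thin",(392.5,299),(389.5,391),.010),("shA",(101,184),(120,246),.013)]:
    A,B=[at(f,(q[0]*.64,q[1]*.64),z,p) for q in(a,b)]
    print(n,(A+B)/2,"len",np.linalg.norm(A-B),"ang",np.degrees(np.arctan2(*(A-B)[1::-1])))
print("bell",at(f,(218*.64,306*.64),.056,p),"jar",at(f,(202*.64,150*.64),.086,p))
E
```

```text
shB [ 0.5744 -0.3486  0.013 ] len 0.05633413700288653 ang 5.6803095256550815
thin [ 0.4699 -0.3313  0.01  ] len 0.07929355771903288 ang -2.009284143895968
shA [ 0.5849 -0.0883  0.013 ] len 0.05789872312934836 ang 16.969246773070395
bell [ 0.5157 -0.2074  0.056 ] jar [ 0.6244 -0.2149  0.086 ]
```

```bash
python3 -c "
from h import *
rel((.5742,-.3486,.006),np.radians(-85))"
```

```text
t 1.1 q6 0.89 rot [-0.   0.1 -5. ] [1.00e-01 0.00e+00 1.75e+02] shift [ 45.3   8.2 194.1] dist 200
```

{"api": "step_arm", "payload": {
  "steps": "0 0 -5 22 4 40 1;0 0 -5 44 8 80 1;0 0 -5 45 8 120 1;0 0 -5 45 8 155 1;0 0 -5 45 8 180 1;0 0 -5 45 8 194 1;0 0 -5 45 8 194 1;0 0 -5 45 8 194 0.2;0 0 -5 45 8 194 0.2;0 0 -5 45 8 194 0.2",
  "squeeze": 30
}}

```text
t: 2.1
position: [0.5755, -0.3495, 0.0084]
orientation: [[0.996, 0.087, 0.002], [0.087, -0.996, -0.002], [0.002, 0.002, -1.0]]
ft_force: [-0.7, 0.5, -0.2]
grip_width: 0.0675
```

{"api": "step_arm", "payload": {
  "steps": "0 0 0 0 0 0 0.2;0 0 0 0 0 0 0.2;0 0 0 0 0 0 0.2;0 0 0 0 0 0 0.2"
}}

```text
t: 2.5
position: [0.5746, -0.3485, 0.0067]
orientation: [[0.996, 0.087, -0.0], [0.087, -0.996, 0.0], [-0.0, -0.0, -1.0]]
ft_force: [-0.8, -0.2, -0.0]
grip_width: 0.0358
```

{"api": "step_arm", "payload": {
  "steps": "0 0 0 0 0 0 0;0 0 0 0 0 0 0;0 0 0 0 0 0 0;0 0 0 0 0 -20 0;0 0 0 0 0 -50 0;0 0 0 0 0 -95 0;0 0 0 0 0 -140 0;0 0 0 0 0 -185 0;0 0 0 0 0 -185 0"
}}

```text
t: 3.4
position: [0.5782, -0.3514, 0.199]
orientation: [[0.996, 0.087, 0.01], [0.087, -0.996, -0.008], [0.009, 0.008, -1.0]]
ft_force: [1.4, -1.0, -2.2]
grip_width: 0.0254
```

```bash
python3 -c "
from h import *
rel((.53,.16,.25),np.radians(-116.5))
rel((.50,.16,.25),np.radians(-116.5))"
```

```text
t 3.4 q6 0.84 rot [ 0.3 -0.6 31.5] [   0.9    0.4 -148.5] shift [  -3.2 -513.2  -55.3] dist 516
t 3.4 q6 0.84 rot [ 0.3 -0.6 31.5] [   0.9    0.4 -148.5] shift [ -33.  -515.8  -55.6] dist 520
```

{"api": "step_arm", "payload": {
  "steps": "0 0 3 0 -48 -6 0;0 0 6 -2 -96 -12 0;0 0 9 -4 -144 -18 0;0 0 12 -6 -192 -24 0;0 0 15 -8 -240 -30 0;0 0 18 -10 -288 -36 0;0 0 21 -12 -336 -42 0;0 0 24 -15 -384 -48 0;0 0 28 -18 -432 -54 0;0 0 31.5 -20 -478 -56 0"
}}

```text
t: 4.4
position: [0.5121, 0.1276, 0.2472]
orientation: [[0.893, -0.449, -0.001], [-0.449, -0.893, 0.0], [-0.001, 0.0, -1.0]]
ft_force: [0.7, -1.5, -3.1]
grip_width: 0.0255
```

{"api": "step_arm", "payload": {
  "steps": "0 0 0 0 0 0 0;0 0 0 0 0 0 0;0 0 0 0 0 0 0"
}}

```text
t: 4.7
position: [0.5129, 0.1248, 0.2469]
orientation: [[0.895, -0.447, -0.001], [-0.447, -0.895, -0.001], [-0.001, 0.001, -1.0]]
ft_force: [-0.0, 0.2, -2.8]
grip_width: 0.0253
```

```bash
python3 -c "
from h import *
look('w2');rel((.5,.16,.25),np.radians(-116.5))"
```

```text
t 4.75 q6 2.14 rot [ 0.1  0.  -0.1] [ 1.000e-01 -1.000e-01  1.799e+02] shift [-27.6 -25.9  -3. ] dist 38
```

View pics/w2.png

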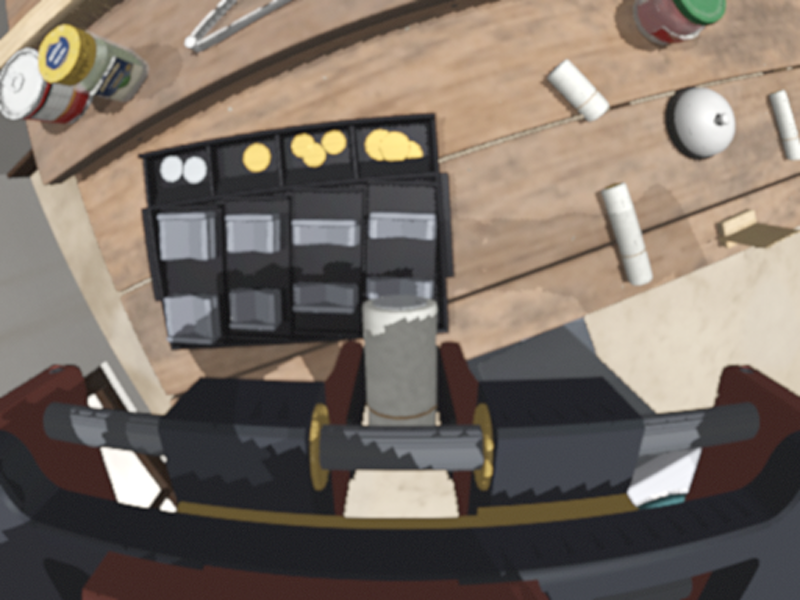

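The wrist view shows the roll held at about (400,360). The till is fully seen apart from the near block of the rightmost cup. I'll enlarge it.

```bash
python3 - <<'E'
from h import *
f,p=pickle.load(open("w2.pkl","rb"))
a=f["image"][70:225,90:288];cv2.imwrite("pics/t2.png",cv2.resize(a,None,fx=4,fy=3.8,interpolation=cv2.INTER_CUBIC)) if 0 else cv2.imwrite("pics/t2.png",cv2.resize(a[:150],None,fx=4,fy=4,interpolation=cv2.INTER_CUBIC))
E
```

```text
(no output)
```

View pics/t2.png

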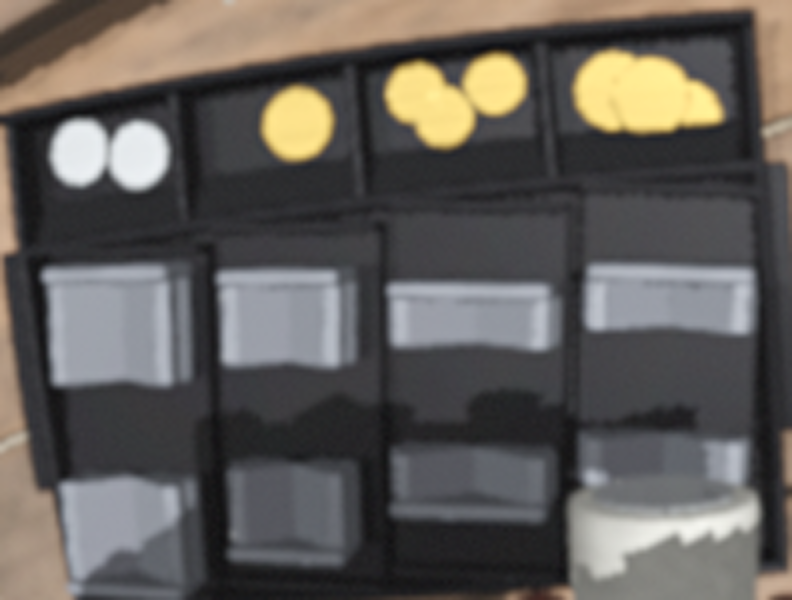

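```bash
python3 - <<'E'
from h import *
from scipy.optimize import least_squares
np.set_printoptions(precision=4,suppress=True)
f,p=pickle.load(open("w2.pkl","rb"))
# (cup index, end sign, half outer length, left px, right px)
M=[(0,1,.0585,(42,268),(166,265)),(1,1,.0495,(217,270),(340,268)),(2,1,.0385,(387,284),(552,282)),(3,1,.0385,(583,266),(755,266)),
(1,-1,.0495,(228,566),(350,561)),(2,-1,.0385,(391,519),(548,518)),(0,-1,.0585,(70,597),(187,597))]
Q=[];
for k,s,h,a,b in M:
    w=[at(f,(90+q[0]/4,70+q[1]/4),.038,p) for q in(a,b)];Q.append((w[0]+w[1])/2);print(k,s,Q[-1][:2],"w",np.linalg.norm(w[0]-w[1]))
def model(v,k,s,h):
    d=np.array([np.cos(v[2]),np.sin(v[2])]);n=np.array([d[1],-d[0]])
    return v[:2]+n*.064*(k-1.5)+d*s*h
F=lambda v:np.concatenate([model(v,k,s,h)-q[:2] for(k,s,h,_,_),q in zip(M,Q)])
r=least_squares(F,[.55,.2,-.45]);v=r.x;print(v,np.degrees(v[2]));print(r.fun.reshape(-1,2)*1000)
C=[model(v,k,0,0) for k in range(4)];print(np.array(C))
np.save("cups.npy",np.array([[*c,v[2]] for c in C]))
# held roll: predicted axis ends/edges at TCP+~7mm up
P,O=p
for s in(-.0275,.0275):
  for w in(-.013,.013): print(s,w,project(f,P+O@np.array([s,w,-.007]),p)/.64)
rel((*C[3],.03+.1),v[2]-np.pi/2)
E
```

```text
0 1 [0.6427 0.2714] w 0.04840688846653985
1 1 [0.6106 0.216 ] w 0.04255222162184622
2 1 [0.5767 0.1623] w 0.05289042708272051
3 1 [0.5528 0.1038] w 0.053596525051663686
1 -1 [0.5231 0.2632] w 0.044642380497588695
2 -1 [0.509 0.199] w 0.05243667826059818
0 -1 [0.5394 0.3261] w 0.048133712458748486
[ 0.5543  0.21   -0.4231] -24.24249687884199
[[ 4.3017  2.1224]
 [ 1.9545  2.8899]
 [-0.4763  2.6941]
 [-2.839   2.8265]
 [-0.8509 -3.7023]
 [-3.0103 -2.3398]
 [ 0.9203 -4.4908]]
[[0.5937 0.2975]
 [0.5674 0.2392]
 [0.5411 0.1808]
 [0.5148 0.1225]]
-0.0275 -0.013 [367.9087 439.7052]
-0.0275 0.013 [434.9733 439.6684]
0.0275 -0.013 [363.9922 302.3297]
0.0275 0.013 [438.9465 302.3038]
t 4.75 q6 2.14 rot [ 0.1  0.  -2.3] [  0.1  -0.1 177.7] shift [  2.5   0.9 117. ] dist 117
```

```bash
python3 - <<'E'
from h import *
np.set_printoptions(precision=4,suppress=True)
f,p=pickle.load(open("w2.pkl","rb"))
g=pickle.load(open("f0.pkl","rb"))["top"]
def ang(a,b,z=.038,c=0):
    A,B=[at(f,(90+q[0]/4,70+q[1]/4),z,p) if c==0 else at(g,(115+q[0]/6,140+q[1]/6),z) for q in(a,b)]
    d=B-A;return np.round(np.degrees(np.arctan2(d[1],d[0])),1),A[:2],B[:2]
for a,b in[((42,268),(166,265)),((217,270),(340,268)),((387,284),(552,282)),((583,266),(755,266)),((228,566),(350,561)),((391,519),(548,518))]: print("strip",ang(a,b)[0]+90)
print("rim",ang((8,120),(752,15),.03)); print("divider",ang((207,245),(215,560),.03)[0],ang((383,220),(387,570),.03)[0])
print("right rim",ang((752,15),(782,570),.03)); print("cup tray far edge",ang((25,252),(755,170),.03))
print("top rim",ang((203,40),(715,208),.03,1),ang((62,400),(585,575),.03,1),ang((203,40),(62,400),.03,1),ang((715,208),(585,575),.03,1))
E
```

```text
strip -28.599999999999994
strip -28.0
strip -27.0
strip -26.5
strip -23.5
strip -26.0
rim (np.float64(-112.0), array([0.7093, 0.2838]), array([0.6129, 0.0446]))
divider 150.4 151.4
right rim (np.float64(157.2), array([0.6129, 0.0446]), array([0.4446, 0.1153]))
cup tray far edge (np.float64(-112.5), array([0.6646, 0.3003]), array([0.5677, 0.066 ]))
top rim (np.float64(-112.6), array([0.7107, 0.2865]), array([0.6089, 0.0419])) (np.float64(-112.2), array([0.5359, 0.3534]), array([0.4372, 0.1114])) (np.float64(159.0), array([0.7107, 0.2865]), array([0.5359, 0.3534])) (np.float64(157.9), array([0.6089, 0.0419]), array([0.4372, 0.1114]))
```

```bash
python3 -c "
from h import *
rel((.493,.24,.17),np.radians(-112.5))"
```

```text
t 4.75 q6 2.14 rot [ 0.1  0.  -4.1] [ 1.000e-01 -1.000e-01  1.759e+02] shift [-69.6 -94.4  76.9] dist 140
```

{"api": "step_arm", "payload": {
  "steps": "0 0 -2 -23 -31 25 0;0 0 -4.1 -46 -62 50 0;0 0 -4.1 -70 -94 77 0;0 0 -4.1 -70 -94 77 0;0 0 -4.1 -70 -94 77 0;0 0 -4.1 -70 -94 77 0"
}}

```text
t: 5.35
position: [0.4937, 0.2398, 0.1711]
orientation: [[0.924, -0.383, 0.001], [-0.383, -0.924, -0.0], [0.001, -0.0, -1.0]]
ft_force: [-0.1, -1.0, -1.9]
grip_width: 0.0254
```

```bash
python3 - <<'E'
from h import *
look('w3')
f,p=pickle.load(open("w3.pkl","rb"));print(p)
P,O=p;C=np.array([.5545,.2100,.03]);c=project(f,C,p);print(c)
x0,y0=int(c[0]-130),int(max(c[1]-90,0));print(x0,y0)
cv2.imwrite("pics/t3.png",cv2.resize(f["image"][y0:y0+195,x0:x0+262],None,fx=3,fy=3,interpolation=cv2.INTER_CUBIC))
E
```

```text
(array([0.49365811, 0.23979204, 0.1711244 ]), array([[ 9.23767676e-01, -3.82952383e-01,  8.67509629e-04],
       [-3.82952307e-01, -9.23768079e-01, -2.58168355e-04],
       [ 9.00243890e-04, -9.37272329e-05, -9.99999590e-01]]))
[260.90355707 118.66529715]
130 28
```

View pics/t3.png

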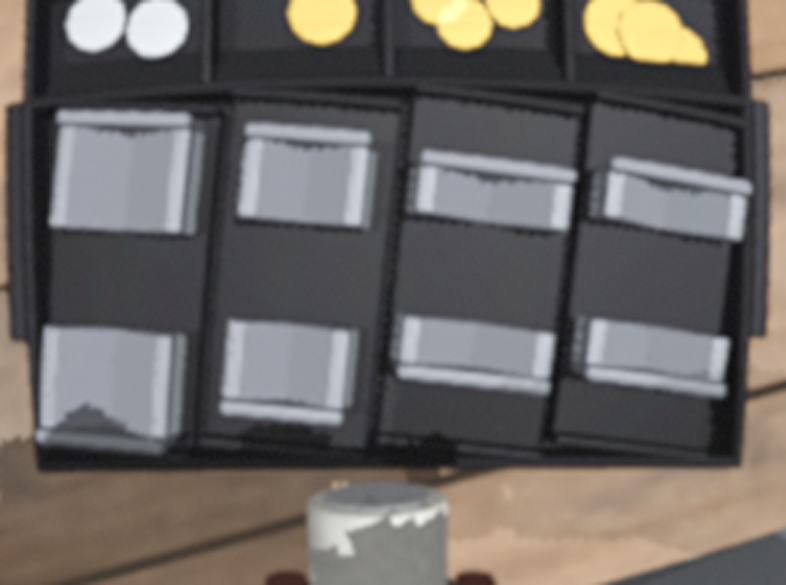

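Here the cups plainly sit turned about 5° in the till frame. I measure each cup on its own.

```bash
python3 - <<'E'
from h import *
np.set_printoptions(precision=4,suppress=True)
f,p=pickle.load(open("w3.pkl","rb"))
A=lambda q,z=.038:at(f,(130+q[0]/3,28+q[1]/3),z,p)[:2]
M=dict(long=((57,112),(192,116),(38,440),(165,451)),thin=((246,124),(372,132),(220,414),(342,422)),s1=((421,152),(577,173),(397,379),(550,391)),s2=((611,160),(752,183),(583,380),(725,396)))
out=[];
for n,(a,b,c,d) in M.items():
    a,b,c,d=map(A,(a,b,c,d));v=(a+b-c-d)/2;m=(a+b+c+d)/4;y=np.degrees(np.arctan2(v[1],v[0]))
    w=[np.degrees(np.arctan2(*(s)[::-1]))+90 for s in(b-a,d-c)]
    print(n,m,"len",np.linalg.norm(v),"yaw",y,"strips",w,"w",np.linalg.norm(b-a),np.linalg.norm(d-c));out.append(m)
out=np.array(out);print(np.diff(out,axis=0))
E
```

```text
long [0.591  0.2991] len 0.11504006871572538 yaw -28.22881600446968 strips [np.float64(-28.861395702862026), np.float64(-27.96349985108614)] w 0.04827318563453167 0.0473586766190824
thin [0.567  0.2402] len 0.0978973774920038 yaw -28.491708010715183 strips [np.float64(-27.56054503246166), np.float64(-26.68966595286217)] w 0.04164838612599959 0.04157747568767466
s1 [0.5425 0.1812] len 0.07530976882779744 yaw -28.50398642647858 strips [np.float64(-28.465691791924115), np.float64(-26.528872401965515)] w 0.05225674464914123 0.051915452371949174
s2 [0.5184 0.1224] len 0.07582056251582456 yaw -28.538690801357905 strips [np.float64(-26.834247182024782), np.float64(-27.216091861415805)] w 0.05188027198149545 0.05267474716007565
[[-0.024  -0.0589]
 [-0.0245 -0.059 ]
 [-0.0241 -0.0588]]
```

```bash
python3 -c "
from h import *
rel((.5184,.1224,.031),np.radians(-118.2))"
```

```text
t 5.4 q6 2.29 rot [-0.  -0.1  5.7] [ 1.000e-01 -1.000e-01 -1.743e+02] shift [ 67.5  99.1 140.5] dist 185
```

{"api": "step_arm", "payload": {
  "steps": "0 0 3 25 37 0 0;0 0 5.7 50 74 0 0;0 0 5.7 67.5 99 20 0;0 0 5.7 67.5 99 50 0;0 0 5.7 67.5 99 80 0;0 0 5.7 67.5 99 105 0;0 0 5.7 67.5 99 120 0;0 0 5.7 67.5 99 128 0;0 0 5.7 67.5 99 132 0;0 0 5.7 67.5 99 132 0"
}}

```text
t: 6.4
position: [0.5178, 0.1235, 0.0391]
orientation: [[0.881, -0.472, 0.001], [-0.472, -0.881, 0.0], [0.001, -0.001, -1.0]]
ft_force: [0.1, -0.1, -2.3]
grip_width: 0.0253
```

```bash
python3 -c "
from h import *
rel((.5184,.1224,.031),np.radians(-118.2))"
```

```text
t 6.4 q6 2.17 rot [-0. -0.  0.] [ 1.0e-01 -0.0e+00 -1.8e+02] shift [1.  0.7 8.1] dist 8
```

{"api": "step_arm", "payload": {
  "steps": "0 0 0 1 0.7 4 0;0 0 0 1 0.7 8 0;0 0 0 1 0.7 8 0;0 0 0 1 0.7 8 0"
}}

```text
t: 6.8
position: [0.5178, 0.1229, 0.0308]
orientation: [[0.882, -0.471, 0.0], [-0.471, -0.882, 0.0], [-0.0, -0.0, -1.0]]
ft_force: [-0.2, -0.3, -2.3]
grip_width: 0.025
```

{"api": "step_arm", "payload": {
  "steps": "0 0 0 0.5 0.3 0.8 0;0 0 0 0.5 0.3 0.8 0;0 0 0 0.5 0.3 0.8 0.4;0 0 0 0.5 0.3 0.8 0.4;0 0 0 0.5 0.3 0.8 0.4;0 0 0 0.5 0.3 0.8 0.4;0 0 0 0.5 0.3 -20 0.4;0 0 0 0.5 0.3 -60 0.4;0 0 0 0.5 0.3 -110 0.8;0 0 0 0.5 0.3 -150 1"
}}

```text
t: 7.8
position: [0.5183, 0.1224, 0.183]
orientation: [[0.882, -0.472, 0.001], [-0.472, -0.882, 0.0], [0.001, -0.001, -1.0]]
ft_force: [1.2, -0.2, 0.4]
grip_width: 0.0474
```

```bash
python3 -c "
from h import *
look('w4');rel((.445,-.0785,.18),np.radians(-93))"
```

```text
t 7.85 q6 2.16 rot [ -0.2  -0.6 -25.1] [ -0.8   0.3 154.9] shift [ 26.7 214.1   8.1] dist 216
```

View pics/w4.png

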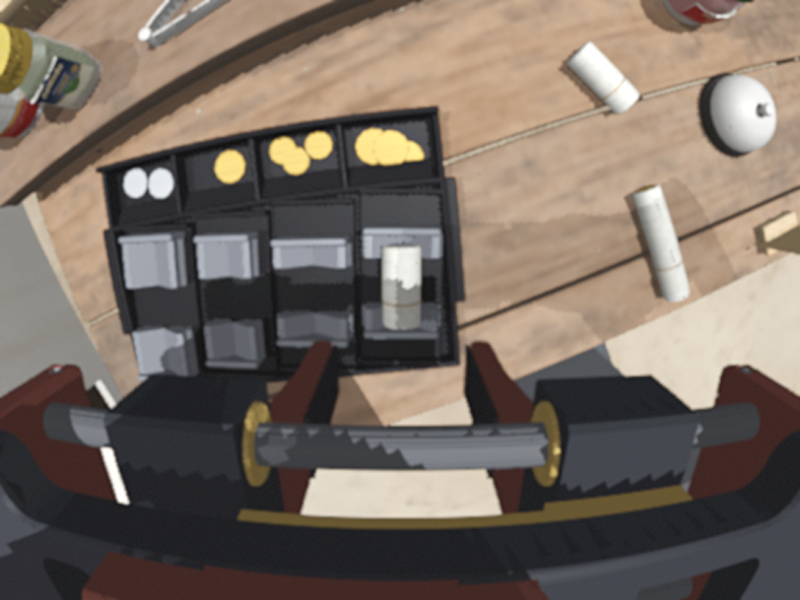

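The first roll lies in the rightmost cup at (402,247)-(402,327). The long roll shows at (648,187)-(678,298) and the short one at (583,48)-(628,107).

```bash
python3 - <<'E'
from h import *
f,p=pickle.load(open("w4.pkl","rb"))
np.set_printoptions(precision=4,suppress=True)
for n,a,b,z in[("long",(648,187),(678,298),.012),("shA",(583,47),(629,108),.013),("placed",(402,246),(402,328),.036)]:
    A,B=[at(f,(q[0]*.64,q[1]*.64),z,p) for q in(a,b)]
    print(n,(A+B)/2,"len",np.linalg.norm(A-B),"ang",np.degrees(np.arctan2(*(A-B)[1::-1])))
rel((.4455,-.0785,.05),np.radians(-93.5))
E
```

```text
long [ 0.4444 -0.0799  0.012 ] len 0.09792577442534493 ang -4.298142804434286
shA [ 0.5841 -0.0893  0.013 ] len 0.058342676061414016 ang 12.53468750983347
placed [0.5164 0.1228 0.036 ] len 0.057544991616981234 ang -28.117950553495955
t 7.85 q6 2.16 rot [ -0.2  -0.6 -24.6] [ -0.8   0.3 155.4] shift [ 26.  214.6 138.1] dist 257
```

{"api": "step_arm", "payload": {
  "steps": "0 0 -5 5 43 0 1;0 0 -10 10 86 0 1;0 0 -15 16 130 10 1;0 0 -20 21 175 40 1;0 0 -24.6 25 214.6 80 1;0 0 -24.6 25.5 214.6 110 1;0 0 -24.6 25.5 214.6 135 1;0 0 -24.6 25.5 214.6 140 1;0 0 -24.6 25.5 214.6 140 1"
}}

```text
t: 8.75
position: [0.4388, -0.0787, 0.0402]
orientation: [[0.998, -0.062, -0.002], [-0.062, -0.998, 0.001], [-0.002, -0.001, -1.0]]
ft_force: [0.5, 0.1, -0.3]
grip_width: 0.0878
```

```bash
python3 -c "
from h import *
rel((.4447,-.0790,.006),np.radians(-93.8))"
```

```text
t 8.75 q6 1.3 rot [-0.   0.1  0.3] [-2.000e-01 -1.000e-01 -1.797e+02] shift [ 6.  -0.  34.2] dist 35
```

{"api": "step_arm", "payload": {
  "steps": "0 0 0 5 0 15 1;0 0 0 5 0 30 1;0 0 0 5 0 34 1;0 0 0 5 0 34 1;0 0 0 5 0 34 0;0 0 0 5 0 34 0;0 0 0 5 0 34 0;0 0 0 5 0 34 0;0 0 0 5 0 34 0;0 0 0 5 0 34 0"
}}

```text
t: 9.75
position: [0.4443, -0.0793, 0.0067]
orientation: [[0.998, -0.062, 0.0], [-0.062, -0.998, 0.0], [0.0, -0.0, -1.0]]
ft_force: [-0.1, -0.1, 0.5]
grip_width: 0.0433
```

{"api": "step_arm", "payload": {
  "steps": "0 0 0 0 0 0 0;0 0 0 0 0 0 0;0 0 0 0 0 0 0;0 0 0 0 0 -20 0;0 0 0 0 0 -60 0;0 0 0 0 0 -100 0;0 0 0 0 0 -120 0;0 0 0 0 0 -120 0;0 0 0 0 0 -120 0"
}}

```text
t: 10.65
position: [0.4438, -0.0791, 0.1261]
orientation: [[0.998, -0.062, -0.0], [-0.062, -0.998, 0.0], [-0.0, -0.0, -1.0]]
ft_force: [0.3, -0.0, -3.5]
grip_width: 0.0232
```

```bash
python3 -c "
from h import *
rel((.591,.2991,.12),np.radians(-118.2))"
```

```text
t 10.65 q6 1.3 rot [-0.   0.  24.7] [  -0.    -0.  -155.3] shift [ 123.6 -386.5    6.1] dist 406
```

{"api": "step_arm", "payload": {
  "steps": "0 0 3 14 -43 0 0;0 0 6 27 -86 0 0;0 0 9 41 -129 0 0;0 0 12 55 -172 0 0;0 0 15 69 -215 0 0;0 0 18 82 -258 0 0;0 0 21 96 -301 0 0;0 0 24.7 110 -344 0 0;0 0 24.7 124 -386.5 0 0;0 0 24.7 124 -386.5 0 0"
}}

```text
t: 11.65
position: [0.5928, 0.3039, 0.1235]
orientation: [[0.883, -0.47, -0.001], [-0.47, -0.883, 0.002], [-0.002, -0.001, -1.0]]
ft_force: [-0.1, -0.5, -3.2]
grip_width: 0.0229
```

{"api": "step_arm", "payload": {
  "steps": "0 0 0 0 0 20 0;0 0 0 0 0 45 0;0 0 0 0 0 65 0;0 0 0 0 0 78 0;0 0 0 0 0 84 0;0 0 0 0 0 84 0;0 0 0 0 0 84 0"
}}

```text
t: 12.35
position: [0.5924, 0.2989, 0.043]
orientation: [[0.881, -0.473, 0.001], [-0.473, -0.881, 0.0], [0.0, -0.001, -1.0]]
ft_force: [-0.2, 0.0, -3.0]
grip_width: 0.0233
```

```bash
python3 -c "
from h import *
rel((.591,.2991,.0305),np.radians(-118.2))"
```

```text
t 12.35 q6 2.43 rot [-0. -0. -0.] [ -0.   0. 180.] shift [-1.3  0.5 12.5] dist 13
```

{"api": "step_arm", "payload": {
  "steps": "0 0 0 -1.3 0.5 6 0;0 0 0 -1.3 0.5 11 0;0 0 0 -1.3 0.5 13 0;0 0 0 -1.3 0.5 13 0;0 0 0 -1.3 0.5 13 0;0 0 0 -1.3 0.5 13 0"
}}

```text
t: 12.95
position: [0.5912, 0.2996, 0.0309]
orientation: [[0.881, -0.473, 0.002], [-0.473, -0.881, 0.001], [0.001, -0.002, -1.0]]
ft_force: [-1.5, 0.7, 6.1]
grip_width: 0.0232
```

Light contact, so the roll is bedded. I release it and go for the second short roll.

{"api": "step_arm", "payload": {
  "steps": "0 0 0 0 0 0 0.4;0 0 0 0 0 0 0.4;0 0 0 0 0 0 0.4;0 0 0 0 0 0 0.4;0 0 0 0 0 -20 0.4;0 0 0 0 0 -60 0.5;0 0 0 0 0 -105 1;0 0 0 0 0 -120 1;0 0 0 0 0 -120 1"
}}

```text
t: 13.85
position: [0.5925, 0.2998, 0.1526]
orientation: [[0.881, -0.473, 0.005], [-0.473, -0.881, 0.002], [0.004, -0.004, -1.0]]
ft_force: [0.6, 1.0, -0.4]
grip_width: 0.0635
```

```bash
python3 -c "
from h import *
rel((.56,-.05,.15),np.radians(-74))"
```

```text
t 13.85 q6 2.43 rot [ -0.2  -0.3 -44.2] [ -0.4   0.2 135.8] shift [136.8 323.6   1.7] dist 351
```

{"api": "step_arm", "payload": {
  "steps": "0 0 -6 17 40 0 1;0 0 -12 34 80 0 1;0 0 -18 51 120 0 1;0 0 -24 68 160 0 1;0 0 -30 85 200 0 1;0 0 -36 102 240 0 1;0 0 -42 119 280 0 1;0 0 -44.2 137 323 0 1;0 0 -44.2 137 323 0 1;0 0 -44.2 137 323 0 1"
}}

```text
t: 14.85
position: [0.557, -0.051, 0.1477]
orientation: [[0.962, 0.272, -0.003], [0.272, -0.962, 0.001], [-0.003, -0.002, -1.0]]
ft_force: [-0.5, 0.8, -0.9]
grip_width: 0.0877
```

```bash
python3 -c "
from h import *
look('w5')"
```

```text
(no output)
```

View pics/w5.png

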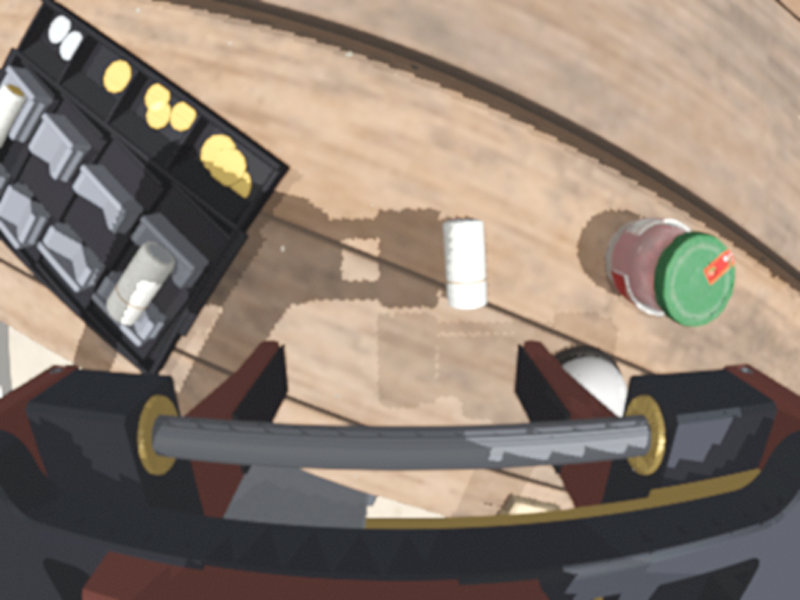

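The short roll is at (463,221)-(467,307), the jar lid at (695,278), and the long roll lies in its cup at far left.

```bash
python3 - <<'E'
from h import *
f,p=pickle.load(open("w5.pkl","rb"))
np.set_printoptions(precision=4,suppress=True)
A,B=[at(f,(q[0]*.64,q[1]*.64),.013,p) for q in((463,221),(467,307))]
print((A+B)/2,"len",np.linalg.norm(A-B),"ang",np.degrees(np.arctan2(*(A-B)[1::-1])))
print("jar",at(f,(695*.64,278*.64),.086,p))
m=(A+B)/2;rel((m[0],m[1],.008),np.arctan2(*(A-B)[1::-1])-np.pi/2)
E
```

```text
[ 0.5839 -0.0866  0.013 ] len 0.0573398173613436 ang 19.98978965881452
jar [ 0.6256 -0.2052  0.086 ]
t 14.9 q6 1.08 rot [-0.1  0.1 -4.1] [  0.2   0.2 175.9] shift [ 15.9  42.9 139.9] dist 147
```

{"api": "step_arm", "payload": {
  "steps": "0 0 -3 8 22 0 0.7;0 0 -3 16 43 0 0.7;0 0 -3 15.5 43 30 0.65;0 0 -3 15.5 43 65 0.65;0 0 -3 15.5 43 95 0.65;0 0 -3 15.5 43 115 0.65;0 0 -3 15.5 43 128 0.65;0 0 -3 15.5 43 136 0.65;0 0 -3 15.5 43 139 0.65;0 0 -3 15.5 43 139 0.65"
}}

```text
t: 15.9
position: [0.5856, -0.0871, 0.0109]
orientation: [[0.946, 0.325, 0.0], [0.325, -0.946, 0.0], [0.0, 0.0, -1.0]]
ft_force: [0.3, -0.4, 0.1]
grip_width: 0.0572
```

```bash
python3 -c "
from h import *
rel((.5839,-.0866,.008),np.radians(-71))"
```

```text
t 15.9 q6 0.97 rot [ 0. -0. -0.] [ -0.  -0. 180.] shift [-1.4 -1.   2.9] dist 3
```

{"api": "step_arm", "payload": {
  "steps": "0 0 0 -1 -1 2 0.3;0 0 0 -1 -1 2 0;0 0 0 -1 -1 2 0;0 0 0 -1 -1 2 0;0 0 0 -1 -1 2 0;0 0 0 -1 -1 2 0;0 0 0 -1 -1 2 0;0 0 0 -1 -1 2 0;0 0 0 -1 -1 2 0"
}}

```text
t: 16.8
position: [0.5841, -0.0868, 0.0089]
orientation: [[0.946, 0.325, 0.0], [0.325, -0.946, -0.0], [0.0, 0.0, -1.0]]
ft_force: [-0.6, 0.5, 6.2]
grip_width: 0.0252
```

{"api": "step_arm", "payload": {
  "steps": "0 0 0 -1 -1 2 0;0 0 0 -1 -1 -20 0;0 0 0 -1 -1 -60 0;0 0 0 -1 -1 -100 0;0 0 0 -1 -1 -110 0;0 0 0 -1 -1 -110 0"
}}

```text
t: 17.4
position: [0.5837, -0.0864, 0.1197]
orientation: [[0.946, 0.325, 0.003], [0.325, -0.946, -0.001], [0.003, 0.002, -1.0]]
ft_force: [0.0, 0.0, -2.6]
grip_width: 0.0257
```

```bash
python3 -c "
from h import *
rel((.5425,.1812,.12),np.radians(-118.2))"
```

```text
t 17.4 q6 0.98 rot [ 0.  -0.2 47.2] [   0.2    0.  -132.8] shift [  48.  -266.5   -0.6] dist 271
```

{"api": "step_arm", "payload": {
  "steps": "0 0 6 6 -33 0 0;0 0 13 12 -66 0 0;0 0 20 18 -100 0 0;0 0 27 25 -134 0 0;0 0 34 31 -168 0 0;0 0 41 37 -202 0 0;0 0 47.2 43 -236 0 0;0 0 47.2 48 -266.5 0 0;0 0 47.2 48 -266.5 0 0;0 0 47.2 48 -266.5 0 0"
}}

```text
t: 18.4
position: [0.5397, 0.1816, 0.1164]
orientation: [[0.882, -0.471, -0.004], [-0.471, -0.882, -0.001], [-0.003, 0.003, -1.0]]
ft_force: [-0.4, 0.1, -1.9]
grip_width: 0.0255
```

{"api": "step_arm", "payload": {
  "steps": "0 0 0 0 0 20 0;0 0 0 0 0 45 0;0 0 0 0 0 65 0;0 0 0 0 0 76 0;0 0 0 0 0 80 0;0 0 0 0 0 80 0;0 0 0 0 0 80 0"
}}

```text
t: 19.1
position: [0.5421, 0.1814, 0.0393]
orientation: [[0.881, -0.473, 0.001], [-0.473, -0.881, 0.0], [0.001, -0.001, -1.0]]
ft_force: [0.2, 0.5, -2.8]
grip_width: 0.0254
```

```bash
python3 -c "
from h import *
rel((.5425,.1812,.031),np.radians(-118.2))"
```

```text
t 19.1 q6 2.27 rot [-0. -0. -0.] [-1.0e-01  1.0e-01  1.8e+02] shift [ 0.4 -0.   8.3] dist 8
```

{"api": "step_arm", "payload": {
  "steps": "0 0 0 0.4 0 4 0;0 0 0 0.4 0 7 0;0 0 0 0.4 0 7 0;0 0 0 0.4 0 7 0;0 0 0 0.4 0 7 0"
}}

```text
t: 19.6
position: [0.5425, 0.1814, 0.0321]
orientation: [[0.881, -0.473, 0.001], [-0.473, -0.881, 0.0], [0.001, -0.001, -1.0]]
ft_force: [0.7, -0.3, 1.0]
grip_width: 0.0255
```

{"api": "step_arm", "payload": {
  "steps": "0 0 0 0 0 0.5 0.4;0 0 0 0 0 0.5 0.4;0 0 0 0 0 0.5 0.4;0 0 0 0 0 0.5 0.4;0 0 0 0 0 -20 0.4;0 0 0 0 0 -60 0.5;0 0 0 0 0 -105 1;0 0 0 0 0 -140 1;0 0 0 0 0 -140 1"
}}

```text
t: 20.5
position: [0.5453, 0.1821, 0.177]
orientation: [[0.881, -0.473, 0.009], [-0.473, -0.881, 0.002], [0.007, -0.006, -1.0]]
ft_force: [0.4, 0.7, 1.5]
grip_width: 0.0635
```

```bash
python3 -c "
from h import *
rel((.47,-.3312,.17),np.radians(-92.3))"
```

```text
t 20.5 q6 2.27 rot [ -0.3  -0.5 -25.9] [ -0.7   0.4 154.1] shift [176.4 487.9   5.2] dist 519
```

{"api": "step_arm", "payload": {
  "steps": "0 0 -3 16 44 0 1;0 0 -6 32 88 0 1;0 0 -9 48 132 0 1;0 0 -12 64 177 0 1;0 0 -15 80 222 0 1;0 0 -18 96 266 0 1;0 0 -21 112 310 0 1;0 0 -24 128 355 0 1;0 0 -26 144 400 0 1;0 0 -26 160 444 0 1"
}}

```text
t: 21.5
position: [0.4715, -0.2871, 0.1706]
orientation: [[0.999, -0.038, -0.001], [-0.038, -0.999, 0.001], [-0.001, -0.001, -1.0]]
ft_force: [0.8, -0.1, -0.4]
grip_width: 0.0883
```

{"api": "step_arm", "payload": {
  "steps": "0 0 0 0 0 0 1;0 0 0 0 0 0 1"
}}

```text
t: 21.7
position: [0.4718, -0.2859, 0.1705]
orientation: [[0.999, -0.042, -0.001], [-0.042, -0.999, 0.002], [-0.001, -0.002, -1.0]]
ft_force: [0.2, 0.2, -0.5]
grip_width: 0.0879
```

```bash
python3 -c "
from h import *
rel((.4702,-.3312,.006),np.radians(-92.3))"
```

```text
t 21.7 q6 0.94 rot [-0.1  0.1 -0.1] [1.000e-01 1.000e-01 1.799e+02] shift [  0.5  45.6 164.4] dist 171
```

{"api": "step_arm", "payload": {
  "steps": "0 0 0 0 25 0 1;0 0 0 0 45.6 10 1;0 0 0 0 45.6 50 1;0 0 0 0 45.6 90 1;0 0 0 0 45.6 125 1;0 0 0 0 45.6 150 1;0 0 0 0 45.6 162 0.8;0 0 0 0 45.6 165 0.7;0 0 0 0 45.6 165 0.5;0 0 0 0 45.6 165 0"
}}

```text
t: 22.7
position: [0.4718, -0.3317, 0.0078]
orientation: [[0.999, -0.039, 0.002], [-0.039, -0.999, -0.001], [0.002, 0.001, -1.0]]
ft_force: [-0.3, -1.0, 0.5]
grip_width: 0.0593
```

{"api": "step_arm", "payload": {
  "steps": "0 0 0 0 0 0 0;0 0 0 0 0 0 0;0 0 0 0 0 0 0;0 0 0 0 0 0 0;0 0 0 0 0 0 0;0 0 0 0 0 0 0;0 0 0 0 0 0 0;0 0 0 0 0 0 0"
}}

```text
t: 23.5
position: [0.4709, -0.3311, 0.0067]
orientation: [[0.999, -0.039, 0.0], [-0.039, -0.999, 0.0], [-0.0, -0.0, -1.0]]
ft_force: [1.1, 1.6, 3.3]
grip_width: 0.0195
```

{"api": "step_arm", "payload": {
  "steps": "0 0 0 0 0 0 0;0 0 0 0 0 -15 0;0 0 0 0 0 -45 0;0 0 0 0 0 -90 0;0 0 0 0 0 -135 0;0 0 0 0 0 -150 0;0 0 0 0 0 -150 0;0 0 0 0 0 -150 0"
}}

```text
t: 24.3
position: [0.4704, -0.3307, 0.1558]
orientation: [[0.999, -0.039, -0.001], [-0.039, -0.999, 0.001], [-0.001, -0.001, -1.0]]
ft_force: [0.4, 0.5, -2.3]
grip_width: 0.0194
```

```bash
python3 -c "
from h import *
rel((.567,.2402,.155),np.radians(-118.2))"
```

```text
t 24.3 q6 0.88 rot [-0.   0.1 26. ] [-1.00e-01 -0.00e+00 -1.54e+02] shift [  74.3 -574.2    1.1] dist 579
```

{"api": "step_arm", "payload": {
  "steps": "0 0 0 5 -40 0 0;0 0 2 10 -80 0 0;0 0 4 16 -120 0 0;0 0 7 21 -160 0 0;0 0 10 26 -200 0 0;0 0 13 31 -240 0 0;0 0 16 36 -280 0 0;0 0 19 41 -320 0 0;0 0 22 47 -360 0 0;0 0 26 52 -400 0 0"
}}

```text
t: 25.3
position: [0.5369, 0.0681, 0.1542]
orientation: [[0.88, -0.475, -0.004], [-0.475, -0.88, 0.0], [-0.004, 0.002, -1.0]]
ft_force: [0.9, -0.3, -1.4]
grip_width: 0.0193
```

```bash
python3 -c "
from h import *
rel((.567,.2402,.12),np.radians(-118.2))"
```

```text
t 25.3 q6 2.06 rot [ 0.1  0.2 -0.2] [  0.3  -0.2 179.8] shift [ -55.1 -165.8   34.1] dist 178
```

{"api": "step_arm", "payload": {
  "steps": "0 0 0 -14 -41 0 0;0 0 0 -28 -82 0 0;0 0 0 -42 -124 0 0;0 0 0 -55 -166 0 0;0 0 0 -55 -166 20 0;0 0 0 -55 -166 50 0;0 0 0 -55 -166 80 0;0 0 0 -55 -166 100 0;0 0 0 -55 -166 111 0;0 0 0 -55 -166 111 0"
}}

```text
t: 26.3
position: [0.566, 0.238, 0.0425]
orientation: [[0.881, -0.473, -0.006], [-0.473, -0.881, -0.002], [-0.004, 0.004, -1.0]]
ft_force: [-0.0, -0.2, -1.1]
grip_width: 0.0193
```

```bash
python3 -c "
from h import *
rel((.567,.2402,.0325),np.radians(-118.2))"
```

```text
t 26.3 q6 2.35 rot [ 0.2  0.3 -0. ] [  0.4  -0.4 180. ] shift [-0.1 -2.5 10. ] dist 10
```

{"api": "step_arm", "payload": {
  "steps": "0 0 0 0 -1 0 0;0 0 0 0 -1 3 0;0 0 0 0 -1 3 0;0 0 0 0 -1 3 0"
}}

```text
t: 26.7
position: [0.5695, 0.2398, 0.0435]
orientation: [[0.881, -0.473, 0.001], [-0.473, -0.881, 0.0], [0.001, -0.001, -1.0]]
ft_force: [0.6, 0.3, -1.6]
grip_width: 0.0193
```

```bash
python3 -c "
from h import *
rel((.567,.2402,.0325),np.radians(-118.2))"
```

```text
t 26.7 q6 2.35 rot [-0.1 -0.  -0. ] [-1.0e-01  1.0e-01  1.8e+02] shift [-2.4  0.8 11. ] dist 11
```

{"api": "step_arm", "payload": {
  "steps": "0 0 0 -2.4 0.8 5 0;0 0 0 -2.4 0.8 9 0;0 0 0 -2.4 0.8 10.5 0;0 0 0 -2.4 0.8 10.5 0;0 0 0 -2.4 0.8 10.5 0;0 0 0 -2.4 0.8 10.5 0"
}}

```text
t: 27.3
position: [0.5667, 0.2406, 0.0325]
orientation: [[0.881, -0.473, 0.0], [-0.473, -0.881, 0.001], [0.0, -0.001, -1.0]]
ft_force: [-2.3, 2.4, 4.4]
grip_width: 0.019
```

{"api": "step_arm", "payload": {
  "steps": "0 0 0 0 0 0 0.36;0 0 0 0 0 0 0.36;0 0 0 0 0 0 0.36;0 0 0 0 0 0 0.36;0 0 0 0 0 -20 0.36;0 0 0 0 0 -60 0.5;0 0 0 -20 0 -105 1;0 0 0 -50 0 -130 1;0 0 0 -80 0 -150 1;0 0 0 -80 0 -150 1"
}}

```text
t: 28.3
position: [0.4945, 0.2797, 0.1851]
orientation: [[0.882, -0.471, 0.003], [-0.471, -0.882, 0.002], [0.001, -0.003, -1.0]]
ft_force: [0.7, -0.1, -0.5]
grip_width: 0.068
```

{"api": "step_arm", "payload": {
  "steps": "0 0 0 0 20 0 1;0 0 0 0 20 0 1;0 0 0 0 20 0 1;0 0 0 0 20 0 1"
}}

```text
t: 28.7
position: [0.4873, 0.2604, 0.1817]
orientation: [[0.881, -0.474, -0.0], [-0.474, -0.881, 0.0], [-0.0, -0.0, -1.0]]
ft_force: [1.0, 0.7, -0.4]
grip_width: 0.0879
```

```bash
python3 - <<'E'
from h import *
look('w6')
f,p=pickle.load(open("w6.pkl","rb"))
c=project(f,[.5545,.21,.03],p);x0,y0=int(c[0]-130),int(max(c[1]-90,0));print(p[0],x0,y0)
cv2.imwrite("pics/t6.png",cv2.resize(f["image"][y0:y0+195,x0:x0+262],None,fx=3,fy=3,interpolation=cv2.INTER_CUBIC))
E
```

```text
[0.48729799 0.26039567 0.18171704] 138 13
```

View pics/t6.png

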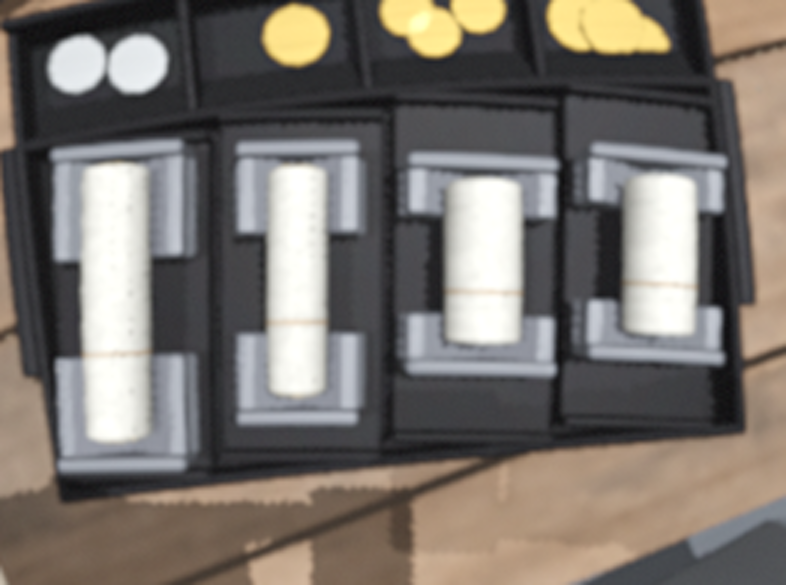

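All four rolls lie bedded between the end walls: long at (115,300), thin at (297,280), shorts at (483,260) and (660,253). I do a last check that the bell and jar have not moved, then hand in.

```bash
python3 - <<'E'
from h import *
from plant import manip
g=manip.grab_frame("top")["image"];o=pickle.load(open("f0.pkl","rb"))["top"]["image"]
for n,(x0,y0,x1,y1) in dict(bell=(308,190,335,217),jar=(312,148,336,176)).items():
    a=cv2.cvtColor(o[y0:y1,x0:x1],6);b=cv2.cvtColor(g[y0-8:y1+8,x0-8:x1+8],6)
    r=cv2.minMaxLoc(cv2.matchTemplate(b,a,cv2.TM_CCOEFF_NORMED));print(n,"match",round(r[1],3),"shift px",r[3][0]-8,r[3][1]-8)
s=manip.get_state();print(s["t"],s["position"],s["ft_force"],s["grip_width"]);print(manip.hand_in())
E
```

```text
bell match 1.0 shift px 0 0
jar match 0.999 shift px 0 0
28.8 [0.48716548 0.26050356 0.1817829 ] [ 0.40504575  0.63665037 -0.09070259] 0.08770307096934683
the job is handed in; nothing more can be done
None
```

All four coin rolls are lying in their matching cups: the long roll in the long groove, the thin one in the narrow groove, and the two short ones in the two short wide grooves. I handed the job in at 28.8 s on the robot's clock, well inside the 109 s limit. `hand_in` gives no verdict.

**Rolls:** the last wrist picture shows each roll bedded and centred between its end walls. I judged this by eye; the only placement I measured was the first short roll, about 2 mm off its cup's middle. Each roll was lowered to its bedded height before release, and three of the four showed a light contact force there. The first one showed none.

**Bell and jar:** comparing the top camera's first and last pictures, neither had moved (0 pixels of shift each).

**Gripper:** it was open and clear above the till, with under 1 N at the wrist.

**One disagreement:** my first fit of the cups assumed they lined up with the till frame and left errors of up to about 4.5 mm. A closer look showed the cups are turned about 5° within the frame, so I used each cup's own measured position instead.

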